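# Stroke the blue rind-brush slide after cleaning

## Robot

A 6-joint arm with a two-finger parallel gripper is mounted at the origin on the work surface. World frame = base frame: x ahead of the robot, y to its left, z up, the work surface at z = 0. Lengths are in m, angles in rad, forces in N, time in s.
With the tool pointing down it reaches from about 0.35 to 0.85 m from the base axis. Payload 8.1 kg.
Tool frame: the origin (TCP) lies between the finger pads; the fingertips stand 11 mm ahead of it and the grasp point (between the pads) lies 8 mm behind it; y points along the fingers, x is the direction in which the jaws open and shut, and the axes are right-handed (so a half turn about y gives the same grasp; the last joint's range is limited). The gripper opens to 93 mm and grips with 3 to 60 N. Pads are 15 mm wide; open, the fingers measure 128 mm over their backs; the gripper's body (75 mm by 188 mm) begins 65 mm behind the grasp point.
Start: joints at [-0.085, 0.13, 1.488, -0, 1.523, -0.085], TCP at [0.6, 0, 0.23] pointing down, gripper open.
Joint ranges: [-2.96, 2.96], [-0.89, 2.26], [0.02, 2.5], [-1.34, 4.48], [0, 2.73], [-2.66, 2.66]. Speed limits (rad/s): [2.39, 2.39, 2.79, 3.14, 3.14, 3.14].

## Interface

Orientations are given as a rotation vector (axis times angle).
In Python, from plant import readout, optics, robot gives the robot as it stands.
- The arm moves only by the shell command python3 -m creep 'ROWS' [FORCE]. ROWS is JSON, a list that holds one entry, the list of rows, each a list of 7 numbers: the closure, from 0 (fully open) to 1 (shut), then the shift along the tool's x, y, z in cm, then the turn, a rotation vector about the tool's x, y, z in degrees. In form: [[[grip, x, y, z, wx, wy, wz], ...]]. A call has exactly 8 rows; each row shifts and turns the pose as measured when the row begins, along the tool's axes as they then stand; what a row does not reach is not made up. A row lasts 1/10 s, in which the tool goes at most 50 mm and 8.59 degrees, less where a joint would pass 70% of its speed; a pose out of reach is approached as far as the arm can. A call is refused whole if a number of a shift passes 5 or a number of a turn 8.59, either way. A call with a gripper value outside its range is refused whole. The fingers move at their own pace and stop on an object; FORCE is the grip in N (left out, the last holds). Time passes only in rows, so rows that do not move let the fingers close, or fill a call up. It gives the time, the measured TCP pose, the force and the opening at its end, in the units of the state.
- readout.read_state(): the state, without advancing time (a new reading comes with each control period).
- optics.read_camera(name): name is "scene" or "side" or "wrist"; returns a dict with "frame" (400x640x3 uint8, red, green, blue), "depth" (400x640 float32, m along the optical axis (not along the pixel's ray), 0 where there is no reading), "intrinsics" (3x3 intrinsics, pixels), "R" (3x3) and "t" (3): a world point X has camera coordinates R X + t. Camera axes: x right, y down, z forward; pixel columns grow to the right and rows downward; lengths in m; the calibration is good to about 2 mm. A picture is of the moment at which its call begins.
- robot.close_job(): hands the job in, once; it reports no verdict.
The state is a dict: "t": time; "q": joint angles; "dq": joint speeds; "joint_torque": joint torques, N m; "tool_pos": TCP position; "orientation": TCP orientation; "force": force on the tool from outside, world axes, zero at the start; "wrist_torque": the same for the moment, N m; "opening": finger opening in m.
Only numpy, scipy, OpenCV 4.12 (cv2) and the standard library are available. Lean on these libraries where they do the work, as an engineer would, in place of code of your own. Each camera call takes 0.05 s, during which the arm holds its last target. There are 200 camera calls.

## Task

The rind-brush slide with the blue handle has just been cleaned and must be checked for sticky spots. Slowly and steadily stroke its carriage all the way to the green end stop, then through its full travel to the red end stop, and let go of it there. Leave the slide with the yellow handle as it is.

Things in the scene. Friction and masses are not known exactly. Their poses are not given: they have to be found in the camera images.
- blue_slide_grip (a point): Half-way up the blue handle of the slide to be checked: an upright round post, 26 mm in diameter, 66 mm tall, on a white carriage 60 x 60 mm whose top is 60 mm above the table. The point is on the post's axis, 98 mm above the table, 28 mm below the post's top. z axis up, y axis along the rails towards the red end stop, x towards a small brush on the carriage's side.
- blue_slide (a joint): Position of the blue-handled carriage along its rails, in m: 0 = against the green end stop, 0.24 = against the red end stop. Within 12 mm counts as at the end. Keep it below 0.4 m/s at all times. It takes 4 to 6 N to move and stays where it is left.
- blue_slide_base: The blue slide's bed, fixed to the table: an aluminium plate 340 mm long (y), 64 mm wide (x), with two steel rods and end stops 20 mm thick and 60 mm tall: green at its -y end, red at its +y end. Origin at the centre of its underside, on the table; y axis along the rails towards the red stop.
- yellow_slide_grip (a point): The same point on the yellow handle of the other slide, which is the same in build and size and lies beside the blue one, nearer to the robot or farther away; its carriage must not be moved by more than 10 mm.

How it is judged:
On the way, in this order (a step that is already met when the one before it is completed fails the run):
1. the blue-handled carriage is all the way at the green end stop (value of joint blue_slide below 0.012 m), for 0.1 s.
2. then it is all the way at the red end stop (value of joint blue_slide above 0.228 m), for 0.1 s.
At the end, for the whole second after the job is handed in: The blue-handled carriage stands still within 12 mm of the red end stop, let go, after a stroke to within 12 mm of the green one; the yellow-handled carriage is within 10 mm of where it was (value of joint blue_slide above 0.228 m and velocity of joint blue_slide between -0.02 and 0.02 m/s and distance of yellow_slide_grip from where it was at the start of the episode below 0.01 m); the robot touches nothing.
It fails at once if the blue-handled carriage is driven faster than 0.4 m/s (velocity of joint blue_slide above 0.4 m/s or velocity of joint blue_slide below -0.4 m/s).
It fails at once if the yellow-handled carriage is moved by more than 10 mm (distance of yellow_slide_grip from where it was at the start of the episode above 0.01 m).
It also fails if it takes over 32 s, if anything falls off the work surface, if the arm or the gripper's body presses on something with over 40 N, if the wrist force passes 120 N, or if a joint passes its speed limit or range.

## Working session

There is one attempt and no reset: what is moved stays moved. The work goes in short steps, Python scripts to look and compute and a shell command to move; the robot and the scene stay as the last step left them, time stands still between calls to the robot, and variables do not carry over. Pictures are saved under pics/ and viewed, about 8 in all and at most 12, crops included, and the job is handed in when it is done.

```bash
mkdir -p pics; cat > h.py <<'E'
import cv2,numpy as np
from plant import readout,optics,robot
def snap(n):
    return optics.read_camera(n)
def pts(c):
    d=c["depth"];K=c["intrinsics"];v,u=np.indices(d.shape)
    P=np.stack([(u-K[0,2])/K[0,0]*d,(v-K[1,2])/K[1,1]*d,d],-1)
    return (P-c["t"])@c["R"]
E
python3 - <<'E'
from h import *
ims=[]
for n in("scene","side"):
    c=snap(n);f=c["frame"];ims.append(f);P=pts(c);h=cv2.cvtColor(f,cv2.COLOR_RGB2HSV)
    cv2.imwrite(f"pics/{n}1.png",f[...,::-1])
    print(n,"campos",-c["R"].T@c["t"])
    for k,a,b in(("blue",100,125),("yellow",22,33),("green",45,85),("red",0,8)):
        m=cv2.inRange(h,(a,110,60),(b,255,255));m=cv2.morphologyEx(m,cv2.MORPH_OPEN,np.ones((3,3)))
        N,L,S,C=cv2.connectedComponentsWithStats(m)
        for i in range(1,N):
            if S[i,4]<40: continue
            q=P[(L==i)&(c["depth"]>0)]
            if len(q): print(k,S[i],C[i].round(),np.percentile(q,[3,50,97],axis=0).round(3).tolist())
print(readout.read_state())
E
```

```text
scene campos [ 0.94333446 -0.08648003  0.74324791]
blue [342 112  15  24 218] [348. 122.] [[0.444, -0.035, 0.095], [0.458, -0.028, 0.125], [0.465, -0.014, 0.128]]
yellow [  47  350   65   41 1251] [ 81. 371.] [[0.79, -0.445, 0.054], [0.813, -0.408, 0.056], [0.832, -0.376, 0.058]]
green [246 122  16  30 299] [254. 137.] [[0.405, -0.196, 0.057], [0.436, -0.185, 0.06], [0.463, -0.175, 0.063]]
green [290 218  15  39 434] [298. 237.] [[0.597, -0.123, 0.058], [0.629, -0.112, 0.061], [0.658, -0.104, 0.063]]
red [432 133  14  32 322] [439. 147.] [[0.442, 0.122, 0.053], [0.469, 0.13, 0.061], [0.503, 0.142, 0.064]]
red [491 225  25  49 680] [504. 248.] [[0.624, 0.194, 0.022], [0.657, 0.201, 0.06], [0.685, 0.214, 0.063]]
side campos [0.24290522 0.22854175 0.55217348]
blue [327 235  18  42 679] [335. 255.] [[0.437, -0.031, 0.069], [0.445, -0.017, 0.111], [0.457, -0.012, 0.127]]
green [274 167  32  40 635] [290. 185.] [[0.592, -0.12, 0.021], [0.615, -0.107, 0.055], [0.65, -0.103, 0.062]]
green [395 197  39  44 834] [414. 217.] [[0.398, -0.192, 0.022], [0.426, -0.178, 0.055], [0.457, -0.173, 0.062
[... 291 characters left out ...]
.134, 0.06], [0.499, 0.143, 0.062]]
{'t': 0.1, 'q': array([-8.54076307e-02,  1.31069045e-01,  1.48914687e+00, -8.86199283e-06,
        1.52302247e+00, -8.53982768e-02]), 'dq': array([-0.00016263, -0.00276662, -0.00204152,  0.00059544, -0.00012682,
        0.00054822]), 'joint_torque': array([ 2.89806376e-03, -5.61339462e+01, -4.93095982e+01,  7.72326719e-02,
        2.89617141e-02, -2.83941080e-05]), 'tool_pos': array([5.99507496e-01, 5.66744245e-05, 2.28715169e-01]), 'orientation': array([-1.57066438e+00,  1.29542085e-03,  1.28140435e-03]), 'force': array([ 0.72438168, -0.08977165,  1.20724639]), 'wrist_torque': array([ 0.01443826,  0.01180125, -0.00382625]), 'opening': 0.09280613491478863}
```

View pics/scene1.png

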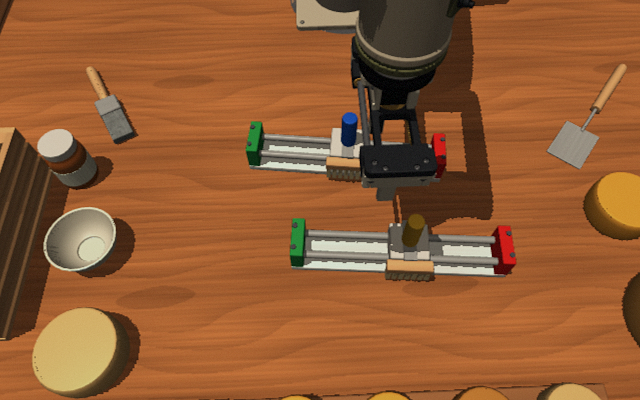

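View pics/side1.png

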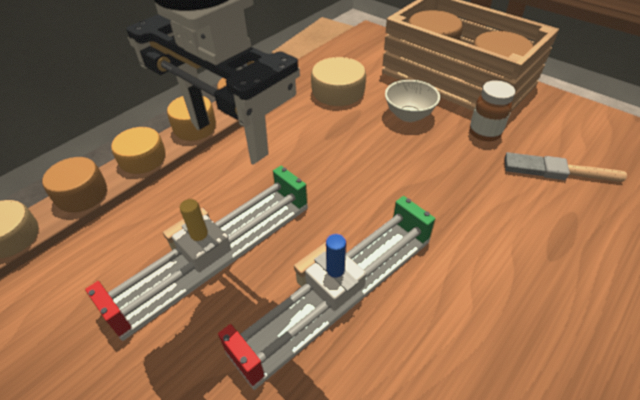

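The pictures show the blue slide nearer the robot, with its handle at scene (348,122) and side (335,255), and the yellow slide farther out.
- **Blue rails:** they run from green (0.430, -0.184) to red (0.470, 0.132), about 7.2° from world y. The stop spacing is 0.318 m against an expected 0.320.
- **Blue handle:** the axis is at about (0.451, -0.023), which lies on the rail line at joint ≈ 0.12. Its top is at z 0.127, as specified.

I'll turn the tool by 7.2° and go over the handle.

```bash
python3 -m creep '[[[0,0,0,0,0,7.2,0],[0,-2.1,0,-0.6,0,0,0],[0,-2.1,0,-0.6,0,0,0],[0,-2.1,0,-0.6,0,0,0],[0,-2.1,0,-0.6,0,0,0],[0,-2.1,0,-0.6,0,0,0],[0,-2.1,0,-0.6,0,0,0],[0,-1.5,0,-0.4,0,0,0]]]' 25
cat >> h.py <<'E'
from scipy.spatial.transform import Rotation
def handle(n):
    c=snap(n);P=pts(c);h=cv2.cvtColor(c["frame"],cv2.COLOR_RGB2HSV)
    m=(cv2.inRange(h,(100,110,40),(125,255,255))>0)&(c["depth"]>0)&(P[...,2]>.07)&(P[...,2]<.121)
    q=P[m]; A=np.c_[2*q[:,:2],np.ones(len(q))]
    if len(q)<20: return None,c
    # axis: known radius 13 mm, fit by least squares on the side surface
    from scipy.optimize import least_squares
    v=q[:,:2].mean(0)-(-c["R"].T@c["t"])[:2]; v/=np.linalg.norm(v)
    r=least_squares(lambda p:np.hypot(*(q[:,:2]-p).T)-.013,q[:,:2].mean(0)+.009*v,loss="soft_l1",f_scale=.002)
    return r.x,c
def rel(p):
    s=readout.read_state();R=Rotation.from_rotvec(s["orientation"]).as_matrix()
    print("t",s["t"],"tcp",s["tool_pos"].round(4),"open",round(s["opening"],4),"F",s["force"].round(1))
    print("axes",R.round(3).tolist(),"shift cm",(R.T@(np.array(p)-s["tool_pos"])*100).round(2))
E
python3 - <<'E'
from h import *
for n in("scene","side"):
    p,c=handle(n);print(n,p)
    if p is not None: rel([*p,.09])
rel([.451,-.023,.09])
E
```

```text
t: 0.9
tool_pos: [0.4478, -0.0214, 0.2237]
orientation: [-1.568, 0.111, -0.094]
force: [0.3, 0.2, -0.4]
opening: 0.0928
scene [ 0.45173927 -0.02302321]
t 0.95 tcp [ 0.4464 -0.0215  0.2237] open 0.0932 F [ 2.  -0.8 -0.5]
axes [[0.991, -0.012, 0.13], [-0.13, 0.001, 0.992], [-0.012, -1.0, -0.0]] shift cm [ 0.71 13.36 -0.08]
side [ 0.4502789  -0.02493966]
t 1.0 tcp [ 0.4478 -0.0214  0.2239] open 0.0927 F [-0.  -0.1  0.2]
axes [[0.991, -0.01, 0.13], [-0.13, 0.001, 0.991], [-0.01, -1.0, -0.0]] shift cm [ 0.43 13.39 -0.32]
t 1.0 tcp [ 0.4478 -0.0214  0.2239] open 0.0927 F [-0.  -0.1  0.2]
axes [[0.991, -0.01, 0.13], [-0.13, 0.001, 0.991], [-0.01, -1.0, -0.0]] shift cm [ 0.48 13.39 -0.11]
```

Both views agree on the handle to within 2 mm. I'll descend 13.4 cm.

```bash
python3 -m creep '[[[0,0.5,0.5,-0.2,0,0,0],[0,0,2.2,0,0,0,0],[0,0,2.2,0,0,0,0],[0,0,2.2,0,0,0,0],[0,0,2.2,0,0,0,0],[0,0,2,0,0,0,0],[0,0,1.5,0,0,0,0],[0,0,0.5,0,0,0,0]]]' 25
python3 - <<'E'
from h import *
p,c=handle("side");print(p)
cv2.imwrite("pics/side2.png",c["frame"][...,::-1])
rel([.451,-.024,.09])
E
```

```text
t: 1.8
tool_pos: [0.4586, -0.0245, 0.0839]
orientation: [-1.568, 0.108, -0.097]
force: [0.1, 0.5, 0.4]
opening: 0.093
[ 0.45029463 -0.02498801]
t 1.85 tcp [ 0.4584 -0.0245  0.0837] open 0.0929 F [ 0.   0.9 -0.5]
axes [[0.991, -0.007, 0.13], [-0.13, 0.001, 0.992], [-0.007, -1.0, 0.0]] shift cm [-0.74 -0.63 -0.05]
```

View pics/side2.png

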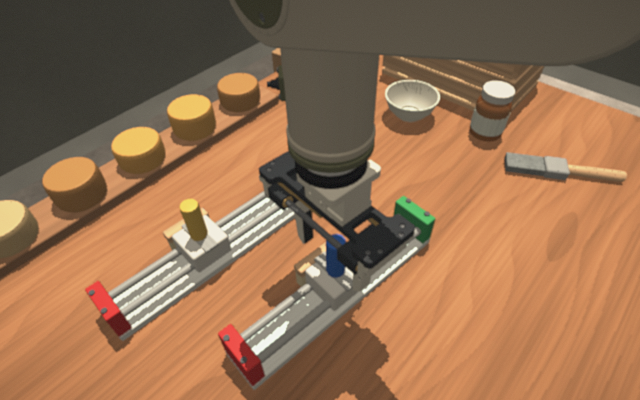

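The picture shows the post at (335,255) between the open fingers, with the yellow handle clear at (193,220). The tool sits 7 mm off-centre along its x, so I'll centre it and then close.

```bash
python3 -m creep '[[[0,-0.7,-0.5,0,0,0,0],[0,0,0,0,0,0,0],[0.5,0,0,0,0,0,0],[0.6,0,0,0,0,0,0],[1,0,0,0,0,0,0],[1,0,0,0,0,0,0],[1,0,0,0,0,0,0],[1,0,0,0,0,0,0]]]' 25
python3 - <<'E'
from h import *
rel([.451,-.024,.09])
E
```

```text
t: 2.65
tool_pos: [0.4545, -0.024, 0.0931]
orientation: [-1.568, 0.103, -0.101]
force: [-0.4, -0.8, -0.1]
opening: 0.0494
t 2.65 tcp [ 0.4545 -0.024   0.0931] open 0.0494 F [-0.4 -0.8 -0.1]
axes [[0.992, -0.001, 0.13], [-0.13, 0.0, 0.992], [-0.001, -1.0, -0.0]] shift cm [-0.34  0.31 -0.05]
```

Still closing.

```bash
python3 -m creep '[[[1,-0.3,0,0,0,0,0],[1,0,0,0,0,0,0],[1,0,0,0,0,0,0],[1,0,0,0,0,0,0],[1,0,0,0,0,0,0],[1,0,0,0,0,0,0],[1,0,0,0,0,0,0],[1,0,0,0,0,0,0]]]' 25
python3 - <<'E'
from h import *
rel([.451,-.024,.09])
E
```

```text
t: 3.45
tool_pos: [0.4508, -0.0235, 0.0929]
orientation: [-1.568, 0.104, -0.101]
force: [-1.5, 0.7, -0.3]
opening: 0.0257
t 3.45 tcp [ 0.4508 -0.0235  0.0929] open 0.0257 F [-1.5  0.7 -0.3]
axes [[0.992, -0.002, 0.13], [-0.13, 0.0, 0.992], [-0.002, -1.0, -0.0]] shift cm [ 0.03  0.29 -0.05]
```

Gripped: the opening is 25.7 mm on a 26 mm post. Now I'll stroke toward green, which is tool -z.

```bash
python3 -m creep '[[[1,0,0,-0.5,0,0,0],[1,0,0,-1,0,0,0],[1,0,0,-1,0,0,0],[1,0,0,-1,0,0,0],[1,0,0,-1,0,0,0],[1,0,0,-1,0,0,0],[1,0,0,-1,0,0,0],[1,0,0,-1,0,0,0]]]' 25
```

```text
t: 4.25
tool_pos: [0.441, -0.101, 0.0929]
orientation: [-1.564, 0.101, -0.101]
force: [1.6, 4.1, 0.1]
opening: 0.0256
```

```bash
python3 -m creep '[[[1,0,0,-1,0,0,0],[1,0,0,-1,0,0,0],[1,0,0,-1,0,0,0],[1,0,0,-0.8,0,0,0],[1,0,0,-0.5,0,0,0],[1,0,0,-0.4,0,0,0],[1,0,0,-0.4,0,0,0],[1,0,0,-0.3,0,0,0]]]' 25
python3 - <<'E'
from h import *
rel([.435,-.145,.09])
p,c=handle("side");print(p)
cv2.imwrite("pics/side3.png",c["frame"][...,::-1])
E
```

```text
t: 5.05
tool_pos: [0.4348, -0.1505, 0.0924]
orientation: [-1.544, 0.101, -0.101]
force: [2.7, 17.7, 4.9]
opening: 0.0258
t 5.05 tcp [ 0.4348 -0.1505  0.0924] open 0.0258 F [ 2.7 17.7  4.9]
axes [[0.992, 0.002, 0.129], [-0.129, 0.024, 0.991], [-0.001, -1.0, 0.024]] shift cm [-0.05  0.25  0.55]
[ 0.43465659 -0.14762339]
```

View pics/side3.png

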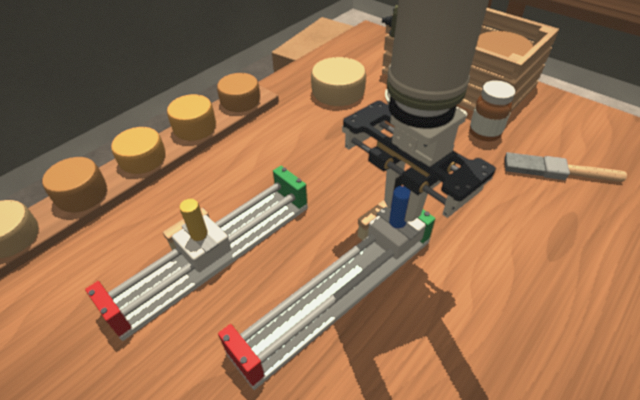

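The picture shows the carriage against the green stop (post at about (400,207)). The 17.7 N contact force and the handle at y = -0.148 confirm it. Now the full stroke to red, about 24 cm.

```bash
python3 -m creep '[[[1,0,0,0,0,0,0],[1,0,0,0.5,-0.7,0,0],[1,0,0,1,-0.7,0,0],[1,0,0,1,0,0,0],[1,0,0,1,0,0,0],[1,0,0,1,0,0,0],[1,0,0,1,0,0,0],[1,0,0,1,0,0,0]]]' 25
python3 -m creep '[[[1,0,0,1,0,0,0],[1,0,0,1,0,0,0],[1,0,0,1,0,0,0],[1,0,0,1,0,0,0],[1,0,0,1,0,0,0],[1,0,0,1,0,0,0],[1,0,0,1,0,0,0],[1,0,0,1,0,0,0]]]' 25
python3 - <<'E'
from h import *
rel([.465,.092,.09])
E
```

```text
t: 5.9
tool_pos: [0.4427, -0.0875, 0.0926]
orientation: [-1.578, 0.105, -0.102]
force: [-2.2, -3.7, 1.1]
opening: 0.0256
t: 6.7
tool_pos: [0.4537, -0.0006, 0.0925]
orientation: [-1.578, 0.105, -0.101]
force: [-1.9, -3.9, 4.2]
opening: 0.0255
t 6.7 tcp [ 0.4537 -0.0006  0.0925] open 0.0255 F [-1.9 -3.9  4.2]
axes [[0.991, -0.003, 0.131], [-0.131, -0.01, 0.991], [-0.002, -1.0, -0.01]] shift cm [-0.09  0.16  9.33]
```

```bash
python3 -m creep '[[[1,0,0,1,0,0,0],[1,0,0,1,0,0,0],[1,0,0,1,0,0,0],[1,0,0,1,0,0,0],[1,0,0,1,0,0,0],[1,0,0,1,0,0,0],[1,0,0,1,0,0,0],[1,0,0,0.5,0,0,0]]]' 25
python3 -m creep '[[[1,0,0,0.5,0,0,0],[1,0,0,0.4,0,0,0],[1,0,0,0.4,0,0,0],[1,0,0,0.4,0,0,0],[1,0,0,0.4,0,0,0],[1,0,0,0,0,0,0],[1,0,0,0,0,0,0],[1,0,0,0,0,0,0]]]' 25
python3 - <<'E'
from h import *
p,c=handle("side");print(p)
rel([.465,.092,.09])
cv2.imwrite("pics/side4.png",c["frame"][...,::-1])
E
```

```text
t: 7.5
tool_pos: [0.464, 0.0817, 0.0925]
orientation: [-1.578, 0.104, -0.1]
force: [-1.4, -4.0, 4.5]
opening: 0.0259
t: 8.3
tool_pos: [0.4654, 0.0927, 0.0921]
orientation: [-1.601, 0.109, -0.098]
force: [-2.2, -4.5, 4.5]
opening: 0.0258
None
t 8.35 tcp [0.4654 0.0927 0.0921] open 0.026 F [-1.4 -4.6  4.1]
axes [[0.991, -0.009, 0.131], [-0.131, -0.032, 0.991], [-0.004, -0.999, -0.033]] shift cm [-0.03  0.21 -0.06]
```

View pics/side4.png

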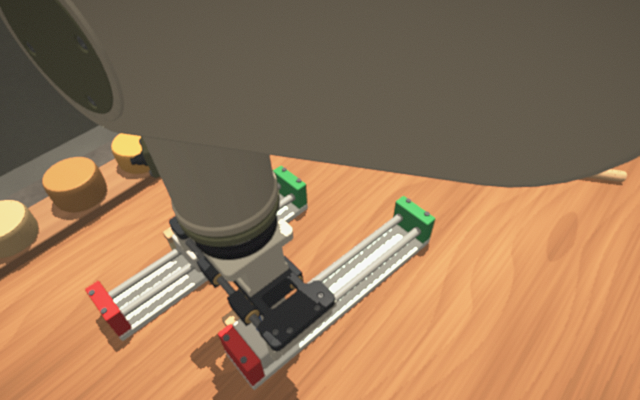

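The picture shows the carriage under the gripper at the red stop, (240,352), with the post hidden. I'll push a little more to confirm contact by force.

```bash
python3 -m creep '[[[1,0,0,0,0,0,0],[1,0,0,0,0,0,0],[1,0,0,0,0,0,0],[1,0,0,0.3,0,0,0],[1,0,0,0.3,0,0,0],[1,0,0,0.3,0,0,0],[1,0,0,0.3,0,0,0],[1,0,0,0.4,0,0,0]]]' 25
```

```text
t: 9.15
tool_pos: [0.4659, 0.0963, 0.0914]
orientation: [-1.625, 0.114, -0.097]
force: [-4.9, -22.0, 8.6]
opening: 0.0257
```

At the stop, with 22 N of contact. Next I'll relax, undo the tilt, and open.

```bash
python3 -m creep '[[[1,0,0,0,0,0,0],[1,0,0,0,0,0,0],[0,0,0,0,0,0,0],[0,0,0,0,0,0,0],[0,0,0,0,0,0,0],[0,0,0,0,0,0,0],[0,0,0,0,0,0,0],[0,0,0,0,0,0,0]]]' 25
python3 - <<'E'
from h import *
rel([.465,.092,.23])
E
```

```text
t: 9.95
tool_pos: [0.4644, 0.0978, 0.0895]
orientation: [-1.623, 0.116, -0.094]
force: [-0.3, -1.6, 0.1]
opening: 0.0692
t 9.95 tcp [0.4644 0.0978 0.0895] open 0.0692 F [-0.3 -1.6  0.1]
axes [[0.991, -0.017, 0.132], [-0.133, -0.053, 0.99], [-0.01, -0.998, -0.055]] shift cm [-1.00e-02 -1.40e+01 -1.34e+00]
```

```bash
python3 -m creep '[[[0,0,0,0,0,0,0],[0,0,-1,0,0,0,0],[0,0,-2,0,0,0,0],[0,0,-2,0,0,0,0],[0,0,-2,0,0,0,0],[0,0,-2.5,0,0,0,0],[0,0,-2.5,0,0,0,0],[0,0,-2.5,0,0,0,0]]]' 25
python3 -m creep '[[[0,0,-1,-3,0,0,0],[0,0,0,-4,0,0,0],[0,0,0,-4,0,0,0],[0,0,0,-4,0,0,0],[0,0,0,-4,0,0,0],[0,0,0,-2,0,0,0],[0,0,0,0,0,0,0],[0,0,0,0,0,0,0]]]' 25
python3 - <<'E'
from h import *
p,c=handle("side");print(p,"along from red stop/green line",np.dot(np.array(p)-[.4497,-.026],[.126,.992])+.12 if p is not None else 0)
q,d=handle("scene");print(q)
cv2.imwrite("pics/side5.png",c["frame"][...,::-1]);cv2.imwrite("pics/scene5.png",d["frame"][...,::-1])
# yellow handle before/after
f0=cv2.imread("pics/side1.png");f1=c["frame"][...,::-1]
for f in(f0,f1):
    h=cv2.cvtColor(np.ascontiguousarray(f)[180:245,165:235],cv2.COLOR_BGR2HSV);m=cv2.inRange(h,(18,120,50),(35,255,255));v,u=np.nonzero(m);print("yellow",u.mean()+165,v.mean()+180,len(u))
rel([.465,.092,.23])
E
```

```text
t: 10.75
tool_pos: [0.4644, 0.1055, 0.2395]
orientation: [-1.624, 0.121, -0.09]
force: [0.8, 0.1, 0.2]
opening: 0.0931
t: 11.55
tool_pos: [0.439, -0.1079, 0.2756]
orientation: [-1.624, 0.105, -0.102]
force: [-0.0, 0.4, -0.1]
opening: 0.0932
[0.46500413 0.09069035] along from red stop/green line 0.23768515272761853
[0.46619518 0.09273767]
yellow 193.33623188405798 219.36666666666667 690
yellow 193.04694167852062 218.5533428165007 703
t 11.65 tcp [ 0.4392 -0.1071  0.2753] open 0.0927 F [0.4 0.4 0.9]
axes [[0.992, -0.006, 0.128], [-0.129, -0.055, 0.99], [0.001, -0.998, -0.055]] shift cm [-1.00e-02  3.42e+00  2.03e+01]
```

View pics/side5.png

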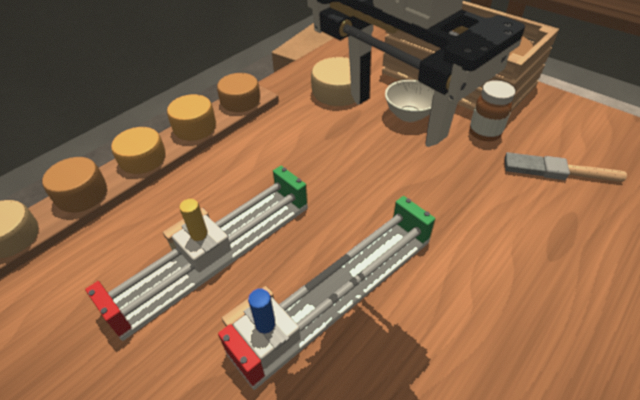

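The picture shows the blue carriage flush with the red stop (post at (262,312)), the yellow post unmoved at (193,219), and the arm clear. I'm handing in.

```bash
python3 -c "
from plant import robot
print(robot.close_job())"
```

```text
the job is handed in; nothing more can be done
None
```

I stroked the blue carriage to the green end stop and then through its full travel to the red one, let go of it there, and handed the job in at about 11.7 s of the 32 s allowed. Handing in gives no verdict, so I only have my own checks.

- **Speed:** the strokes were commanded at about 0.1 m/s. I did not measure the carriage's own velocity.
- **Green stop:** contact force reached about 18 N, against the roughly 4 N it took to slide the carriage.
- **Red stop:** contact force reached about 22 N.
- **Final position:** the side camera puts the handle at joint ≈ 0.238 m, and the scene camera agrees to about 2 mm. The picture shows the carriage flush with the red stop.
- **Sticky spots:** the force readings along the way stayed near 4 N. They came only at the end of each 0.8 s move, so a brief sticky spot could have been missed.
- **Yellow slide:** its handle shifted less than 1 pixel in the side camera between start and end.
- **Gripper:** it is open and clear of everything, with force readings near zero.

No check failed or disagreed. Once, at the red end, the side camera could not see the handle because the arm blocked it. I confirmed the contact there by force, then by camera after backing off.

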